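Rack the two loose calibration weights

ROBOT

A 7-joint arm with a two-finger parallel gripper is mounted at the origin on a cart in front of the work surface, level with it; the furniture and walls round the work are solid. World frame = base frame: x ahead of the robot, y to its left, z up, the work surface at z = 0. Lengths are in m, angles in rad, forces in N, time in s.
With the tool pointing down it reaches from about 0.4 to 0.875 m from the base axis. Payload 19.3 kg.
Tool frame: the origin (TCP) lies on the centre line of the jaws, within the pads' length; the fingertips stand 8 mm ahead of it and the grasp point (between the pads) lies 11 mm behind it; z points along the fingers, y is the line along which they close (so a half turn about z gives the same grasp; the last joint's range is limited). The gripper opens to 85 mm and grips with 20 to 120 N. Pads are 22 mm wide; open, the fingers measure 114 mm over their backs; the gripper's body (76 mm by 85 mm) begins 54 mm behind the grasp point. The pads swing forward as they close: fully open they stand 13 mm farther back than shut.
Start: joints at [-1.391, 0.521, -0.036, 1.599, 0.021, 1.021, -0.113], TCP at [0.155, 0.606, 0.239] pointing down, gripper open.
Joint ranges: [-2.91, 2.91], [-0.3, 2.13], [-1.5, 1.42], [0.17, 2.43], [-1.26, 4.41], [0.16, 1.93], [-2.52, 2.52]. Speed limits (rad/s): [1.89, 1.89, 2.39, 2.39, 3.01, 3.01, 3.01].

INTERFACE

Orientations are given as [roll, pitch, yaw] about the fixed x, y, z axes, in that order (R = Rz(yaw) Ry(pitch) Rx(roll)).
In Python, from workcell import status, grab_frame, camera_params, bot, search_frame, silhouettes gives the robot as it stands.
- The arm moves only by the shell command python3 -m creep 'ROWS' [FORCE]. ROWS is JSON, a list of rows, each a list of 5 numbers: the shift along the tool's x, y, z in units of 60 mm (1.0 is 60 mm), then the turn about the tool's z in units of 8 degrees (1.0 is 8 degrees), then the opening, from 0 (shut) to 1 (fully open). In form: [[x, y, z, twist, hand], ...]. A call has 1 to 5 rows; each row is the pose to reach, as a shift and turn from the pose commanded when the call began, along the tool's axes at that moment; what a row does not reach only later rows make up. A row lasts 1/8 s, in which the tool goes at most 62.5 mm and 10.7 degrees, less where a joint would pass 70% of its speed; a pose out of reach is approached as far as the arm can. A call with a gripper value outside its range is refused whole. The fingers move at their own pace and stop on an object; FORCE is the grip in N (left out, the last holds). Time passes only in rows, so rows that repeat a pose let the fingers close. It gives the time, the measured TCP pose, the force, the opening and the grip force at its end, in the units of the state.
- status.observe(): the state, without advancing time (a new reading comes with each control period).
- grab_frame(name): name is "scene" or "top" or "wrist"; returns the picture (420x560x3 uint8, blue, green, red); there is no depth.
- camera_params(name): a dict with "K" (3x3 intrinsics, pixels), "rvec" (rotation vector, rad) and "tvec" (3), from world to camera coordinates, as OpenCV has them; the wrist camera has in their place "tool_from_camera" (4x4, takes a point from camera to tool coordinates, whose origin is the TCP and whose axes are the flange's). Camera axes: x right, y down, z forward; pixel columns grow to the right and rows downward; lengths in m; the calibration is good to about 2 mm. A picture is of the moment at which its call begins: read the wrist's pose just before it. camera_params takes no time and is no camera call.
- bot.job_done(): hands the job in; it is judged then, once.
Trained networks look in the newest picture that a camera, given by its name, has taken for a name from the list of things; names that differ only in an ending like _2 or _b are one class to them, and where a whole thing is asked for, a point or a joint stands for the part that bears it (a point fixed in the world has none). Each returns a list of dicts, best first, with "p" (0 to 1); they miss things now and then, are a little off and sometimes report something else, mostly with a low value. They report only what shows in the picture. A call takes as long as a camera call. They do not tell look-alikes from the thing itself.
- search_frame(camera, name): "extent" ([left, top, right, bottom] as shares, 0 to 1, of the picture: columns of its width, rows of its height, round what is visible of it).
- silhouettes(camera, name): "mask" (420x560 bool, what is visible of it) and "extent" ([left, top, right, bottom] as shares, 0 to 1, of the picture: columns of its width, rows of its height, round what is visible of it).
The state is a dict: "clock": time; "qpos": joint angles; "qd": joint speeds; "joint_efforts": joint torques, N m; "position": TCP position; "tool_rot": TCP orientation; "force": force on the tool from outside, world axes, zero at the start; "moment": the same for the moment, N m; "grip_width": finger opening in m; "finger_force": force on a finger pad.
Only numpy, scipy, OpenCV 4.12 (cv2) and the standard library are available. Lean on these libraries where they do the work, as an engineer would, in place of code of your own. Each camera call takes 0.05 s, during which the arm holds its last target. There are 200 camera calls.

TASK

Put the two knobbed metal calibration weights that stand on the worktop in front of the small wooden rack away in the rack's two empty cells, one in each, standing upright on the cell floor and released. It does not matter which weight goes in which empty cell. Leave the small weight that is already in the rack in its own cell.

Things in the scene. Friction and masses are not known exactly. Their poses are not given: they have to be found in the camera images.
- weight_rack: Low open wooden rack, fixed, 66 x 188 x 40 mm, three square cells in a row along its y. Origin: centre of its underside, on the worktop; z up; yaw within 15 degrees. Cell centres at x = 0, y = -61, 0, +61 mm. Cells 56 mm square inside, walls 5 mm thick, cell floors 8 mm above the worktop. One cell (which one varies) holds the small weight; the others are empty but for a thin dark liner.
- broad_weight: The thicker of the two loose weights: grey metal cylinder with a narrower neck and knob on top, 37 mm diameter, 88 mm tall, about 0.44 kg. Stands on the worktop. Origin: centre of its underside, z up along its axis. Plain body to about 55 mm height, but it grips as a full 37 mm cylinder up to its top: grip high enough that the palm clears the knob.
- tall_weight: The slimmer, taller of the two loose weights: grey metal cylinder with a narrower neck and knob on top, 33 mm diameter, 98 mm tall, about 0.48 kg. Stands on the worktop. Origin: centre of its underside, z up along its axis. Plain body to about 60 mm height, but it grips as a full 33 mm cylinder up to its top: grip high enough that the palm clears the knob.
- small_weight: The weight already in the rack, not to be taken out: same knobbed shape, 27 mm diameter, 62 mm tall, loose, standing on the floor of one cell, so its top is 70 mm above the worktop. Origin: centre of its underside.
Things that resemble listed ones, but are neither listed nor needed, are in the scene too. What is shaped like the tall_weight but yellow is not meant.

How it is judged:
At the end, for the whole second after the job is handed in: All three weights stand upright (within 10 degrees) and at rest on the floor of the rack's cells, undersides 3 to 14 mm above the rack's underside and axes within the row of cells (17 mm across, 80 mm along, from the rack's centre); so each is in a cell of its own (x of broad_weight in the frame of weight_rack between -0.017 and 0.017 m and y of broad_weight in the frame of weight_rack between -0.08 and 0.08 m and z of broad_weight in the frame of weight_rack between 0.003 and 0.014 m and angle between each of broad_weight, tall_weight, small_weight's own z axis and vertical below 0.175 rad and linear speed of each of broad_weight, tall_weight, small_weight below 0.02 m/s and x of tall_weight in the frame of weight_rack between -0.017 and 0.017 m and y of tall_weight in the frame of weight_rack between -0.08 and 0.08 m and z of tall_weight in the frame of weight_rack between 0.003 and 0.014 m and x of small_weight in the frame of weight_rack between -0.017 and 0.017 m and y of small_weight in the frame of weight_rack between -0.08 and 0.08 m and z of small_weight in the frame of weight_rack between 0.003 and 0.014 m); the robot touches nothing.
It fails at once if the small weight is taken out of its cell (moved more than 45 mm) (distance of small_weight from where it was at the start of the episode above 0.045 m).
It also fails if it takes over 54 s, if anything falls off the work surface, if the arm or the gripper's body presses on something with over 40 N, if the wrist force passes 120 N, or if a joint passes its speed limit or range.

## Working session

There is one attempt and no reset: what is moved stays moved. The work goes in short steps, Python scripts to look and compute and a shell command to move; the robot and the scene stay as the last step left them, time stands still between calls to the robot, and variables do not carry over. Pictures are saved under pics/ and viewed, at most 10 in all, crops included, and the job is handed in when it is done.

```bash
mkdir -p pics; python3 - <<'E'
from workcell import status, grab_frame, camera_params, search_frame, silhouettes
import cv2,numpy as np
s=status.observe();print(s['clock'],s['position'],s['tool_rot'],s['grip_width'])
a=grab_frame("scene");b=grab_frame("top")
cv2.imwrite("pics/scene.png",a);cv2.imwrite("pics/top.png",b)
for c in("scene","top"):
  p=camera_params(c);R=cv2.Rodrigues(np.array(p['rvec']))[0];print(c,-R.T@np.array(p['tvec']).ravel(),R[2],np.array(p['K'])[0])
  for n in("weight_rack","broad_weight","tall_weight","small_weight"):
    for d in search_frame(c,n)[:4]:
      e=np.array(d['extent'])*[560,420,560,420];print(c,n,round(d['p'],2),e.round())
print(status.observe()['clock'])
E
```

```text
0.0 [0.15444564 0.60529021 0.2387477 ] [-3.1405009e+00  8.1435438e-05  2.8918480e+00] 0.08558184046304296
scene [ 0.00671248 -0.02635452  0.70645652] [ 0.5392449  -0.30772411 -0.78391378] [516.42330873   0.         281.51956252]
scene weight_rack 0.59 [207. 143. 325. 220.]
scene broad_weight 0.88 [332. 209. 356. 257.]
scene tall_weight 0.87 [272. 216. 291. 262.]
scene tall_weight 0.86 [225. 206. 246. 255.]
scene small_weight 0.93 [224. 171. 244. 200.]
scene small_weight 0.44 [272. 212. 290. 263.]
top [ 0.30307459 -0.30614045  0.86960592] [ 0.19351689  0.02762554 -0.98070793] [492.52911193   0.         275.2434458 ]
top weight_rack 0.59 [230. 146. 340. 190.]
top broad_weight 0.72 [304. 255. 327. 277.]
top tall_weight 0.86 [215. 202. 237. 227.]
top tall_weight 0.67 [249. 232. 271. 256.]
top small_weight 0.71 [245. 154. 263. 176.]
0.5
```

View pics/scene.png

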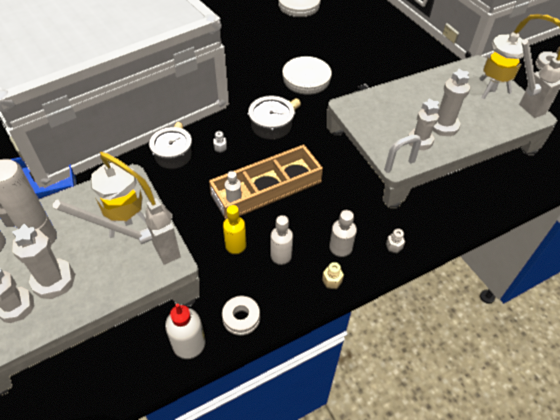

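View pics/top.png

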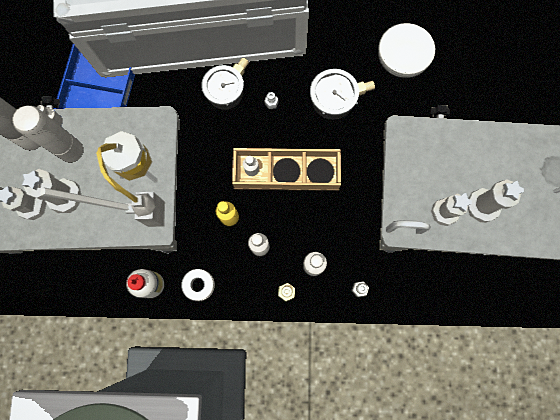

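The scene picture shows the rack at about (266,181), with the small weight in its left cell (233,185). In the top view the rack is at (287,168), left cell occupied.
There are three tall candidates in the scene view: yellow (235,230), slim grey (282,240) and thicker grey (343,233). The slim grey one is the tall_weight and the thicker grey one is the broad_weight; the yellow one is excluded. The small nuts at (333,275) and (397,240) aren't weights of the right size.

```bash
cat > h.py <<'E'
import cv2,numpy as np
from workcell import status, grab_frame, camera_params, search_frame, silhouettes
from scipy.optimize import minimize, least_squares
P={c:camera_params(c) for c in("scene","top")}
def proj(c,X):
    p=P[c];return cv2.projectPoints(np.asarray(X,float).reshape(-1,3),np.array(p['rvec'],float),np.array(p['tvec'],float),np.array(p['K'],float),None)[0].reshape(-1,2)
t=np.linspace(0,2*np.pi,40)
def ring(x,y,z,r): return np.c_[x+r*np.cos(t),y+r*np.sin(t),0*t+z]
def back(c,uv,z):
    p=P[c];R=cv2.Rodrigues(np.array(p['rvec'],float))[0];o=-R.T@np.array(p['tvec'],float).ravel()
    d=R.T@np.linalg.inv(p['K'])@[uv[0],uv[1],1];return o+d*(z-o[2])/d[2]
E
python3 - <<'E'
from h import *
I={c:grab_frame(c) for c in P}
S=cv2.resize(I['scene'][150:290,200:380],None,fx=4,fy=4,interpolation=cv2.INTER_CUBIC);cv2.imwrite("pics/crop.png",S)
def masks(n,c,pt):
    L=[d for d in silhouettes(c,n)]
    L=[d for d in L if (lambda e:e[0]<=pt[0]<=e[2] and e[1]<=pt[1]<=e[3])(np.array(d['extent'])*[560,420,560,420])]
    return L[0]['mask'] if L else None
spec=dict(broad_weight=(.0185,.055,.088,(343,235),(315,264),0),tall_weight=(.0165,.060,.098,(282,240),(259,244),0),small_weight=(.0135,.038,.062,(233,187),(252,166),.008))
for n,(r,h,H,a,b,z0) in spec.items():
    out=[]
    M={'scene':masks(n,'scene',a),'top':masks(n,'top',b)}
    for c,m in M.items():
        if m is None: print(n,c,'none');continue
        v,u=np.nonzero(m);bb=np.array([u.min(),v.min(),u.max()+1,v.max()+1])
        def f(q):
            X=np.vstack([ring(*q,z0,r),ring(*q,z0+h,r),ring(*q,z0+H,r*.5)]);p=proj(c,X);return np.r_[p.min(0),p.max(0)]-bb
        s=least_squares(f,back(c,[u.mean(),v.mean()],.04)[:2]);print(n,c,s.x.round(4),s.fun.round(1))
R={'scene':masks('weight_rack','scene',(266,181)),'top':masks('weight_rack','top',(287,168))}
H={}
for c,m in R.items():
    v,u=np.nonzero(m);print(c,u.min(),u.max(),v.min(),v.max());H[c]=m
def hull(c,q):
    x,y,w=q;B=np.array([[i*.033,j*.094,k] for i in(-1,1) for j in(-1,1) for k in(0,.04)])
    C,Sn=np.cos(w),np.sin(w);B=B@np.array([[C,-Sn,0],[Sn,C,0],[0,0,1]]).T+[x,y,0]
    i=np.zeros((1680,2240),np.uint8);cv2.fillConvexPoly(i,cv2.convexHull(((proj(c,B)+.5)*4).round().astype(np.int32)),1);return i
T={c:cv2.resize(m.astype(np.uint8),(2240,1680),interpolation=cv2.INTER_NEAREST) for c,m in H.items()}
for c in T:
    # remove small-weight protrusion, fill holes
    T[c]=cv2.morphologyEx(T[c],cv2.MORPH_CLOSE,np.ones((81,81)))
def cost(q,cs): 
    s=0
    for c in cs:
        h=hull(c,q);s+=1-(h&T[c]).sum()/(h|T[c]).sum()
    return s
x0=back('top',(287,168),.03)[:2]
for cs in(['top'],['scene'],['scene','top']):
    best=min((minimize(cost,[*x0,w],(cs,),method='Nelder-Mead',options=dict(initial_simplex=[[*x0,w],[x0[0]+.01,x0[1],w],[x0[0],x0[1]+.01,w],[*x0,w+.1]],xatol=1e-4,fatol=1e-4)) for w in(-.12,.0,.12)),key=lambda r:r.fun)
    print(cs,best.x.round(4),best.fun)
print(status.observe()['clock'])
E
```

```text
broad_weight scene [ 0.3737 -0.3504] [-0.4 -0.9  0.4  0.9]
broad_weight top [ 0.3753 -0.3523] [-0.3 -0.3  0.3  0.3]
tall_weight scene [ 0.4058 -0.2554] [-0.3 -0.2  0.3  0.2]
tall_weight top [ 0.4066 -0.2575] [-0.1 -0.2  0.1  0.2]
small_weight scene [ 0.5467 -0.2386] [ 0.  -0.9 -0.   0.9]
small_weight top [ 0.5467 -0.238 ] [-0.3 -0.5  0.4  0.5]
scene 209 321 145 218
top 233 340 148 189
['top'] [ 0.5449 -0.3006 -0.0039] 0.03568506164792029
['scene'] [ 0.5455 -0.3003  0.0066] 0.04541581231858971
['scene', 'top'] [ 0.5453 -0.3005  0.0022] 0.08527918554272462
1.0
```

View pics/crop.png

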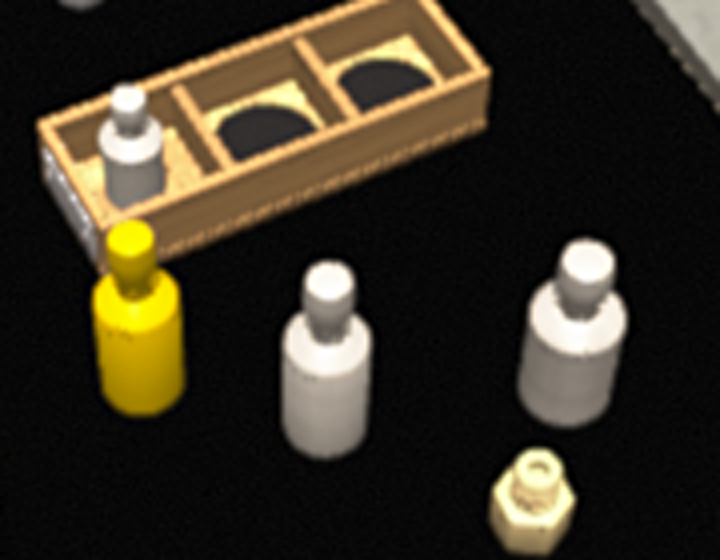

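The crop confirms it: slim grey tall_weight at crop (327,360), thicker grey broad_weight at (575,335), yellow excluded. The two cameras agree to about 2 mm. The rack is at (0.545, -0.300) with yaw about 0, and its centre and right cells (y = -0.30 and -0.36) are empty. Next I check obstacle heights and work out the first moves.

```bash
cat > go.py <<'E'
import sys,numpy as np
from workcell import status
from scipy.spatial.transform import Rotation as Ro
s=status.observe();R=Ro.from_euler('xyz',s['tool_rot']).as_matrix()
print(round(s['clock'],2),np.round(s['position'],4),np.round(s['tool_rot'],3),np.round(s['force'],1),round(s['grip_width'],4))
a=[float(v) for v in sys.argv[1:]]
for i in range(0,len(a),4):
    x,y,z,w=a[i:i+4]
    d=R.T@(np.array([x,y,z])-s['position'])/.06
    tw=-((w-s['tool_rot'][2]+np.pi)%(2*np.pi)-np.pi)/np.radians(8)
    print(np.round(d,2),round(tw,2))
E
python3 - <<'E'
from h import *
def tri(a,b):
    Pm={c:np.array(P[c]['K'])@np.c_[cv2.Rodrigues(np.array(P[c]['rvec'],float))[0],np.array(P[c]['tvec'],float).ravel()] for c in P}
    X=cv2.triangulatePoints(Pm['scene'],Pm['top'],np.array(a,float),np.array(b,float)).ravel();return (X[:3]/X[3]).round(3)
print(tri((8,168),(25,122)),tri((30,236),(33,180)),tri((103,155),(103,148)),tri((225,30),(303,5)))
E
python3 go.py 0.36 0.42 0.33 2.5 0.47 0.12 0.33 2.0 .45 -.2 .3 1.571
```

```text
[0.544 0.058 0.234] [0.475 0.065 0.182] [ 0.509 -0.053  0.235] [ 0.751 -0.325  0.195]
1.0 [0.1546 0.6056 0.2393] [3.142 0.    2.892] [0.5 0.  0.5] 0.0853
[-4.08 -2.15 -1.51] 2.81
[-7.1  -6.54 -1.51] 6.39
[ -8.09 -11.79  -1.01] 9.46
```

```bash
python3 -m creep '[[-0.9,-0.4,-0.5,0.5,1],[-1.8,-0.8,-1.0,1.0,1],[-2.7,-1.3,-1.5,1.7,1],[-3.5,-1.8,-1.5,2.3,1],[-4.1,-2.2,-1.5,2.8,1]]'; python3 go.py 0.47 0.12 0.33 2.0 .45 -.2 .33 1.571
```

```text
clock: 1.62
position: [0.362, 0.415, 0.3301]
tool_rot: [3.14, 0.0, 2.497]
force: [0.1, 0.6, -1.0]
grip_width: 0.0853
finger_force: 0.0
1.62 [0.362  0.415  0.3301] [3.14  0.    2.497] [ 0.1  0.6 -1. ] 0.0853
[-4.39 -2.85 -0.  ] 3.56
[-7.33 -7.31 -0.01] 6.63
```

```bash
python3 -m creep '[[-0.85,-0.55,0,0.7,1],[-1.7,-1.1,0,1.4,1],[-2.6,-1.7,0,2.1,1],[-3.5,-2.3,0,2.8,1],[-4.4,-2.85,0,3.5,1]]'; python3 go.py .45 -.15 .33 1.571
```

```text
clock: 2.25
position: [0.4679, 0.1253, 0.3297]
tool_rot: [3.141, -0.0, 2.009]
force: [0.5, 1.3, 0.5]
grip_width: 0.0858
finger_force: 0.0
2.25 [0.4679 0.1253 0.3297] [ 3.141 -0.     2.009] [0.5 1.3 0.5] 0.0858
[-4.03 -2.22 -0.01] 3.14
```

```bash
python3 -m creep '[[-0.8,-0.45,0,0.6,1],[-1.6,-0.9,0,1.2,1],[-2.4,-1.3,0,1.9,1],[-3.2,-1.8,0,2.5,1],[-4.0,-2.2,0,3.1,1]]'; python3 go.py .406 -.2565 .2 1.571 .406 -.2565 .057 1.571
```

```text
clock: 2.88
position: [0.4502, -0.148, 0.3297]
tool_rot: [3.141, -0.0, 1.577]
force: [0.6, -0.2, -0.2]
grip_width: 0.0852
finger_force: 0.0
2.88 [ 0.4502 -0.148   0.3297] [ 3.141 -0.     1.577] [ 0.6 -0.2 -0.2] 0.0852
[-1.8  -0.75  2.16] 0.04
[-1.81 -0.75  4.54] 0.04
```

```bash
python3 -m creep '[[-0.9,-0.4,0.3,0,1],[-1.8,-0.75,0.8,0,1],[-1.8,-0.75,1.5,0,1],[-1.8,-0.75,1.8,0,1],[-1.8,-0.75,1.8,0,1]]'; cat > wr.py <<'E'
import sys
from h import *
from scipy.spatial.transform import Rotation as Ro
s=status.observe();I=grab_frame("wrist");cv2.imwrite(sys.argv[1],I)
p=camera_params("wrist");K=np.array(p['K']);Tc=np.array(p['tool_from_camera'])
T=np.eye(4);T[:3,:3]=Ro.from_euler('xyz',s['tool_rot']).as_matrix();T[:3,3]=s['position'];W=T@Tc
def wproj(X):
    Q=np.linalg.inv(W);c=np.asarray(X).reshape(-1,3)@Q[:3,:3].T+Q[:3,3];c=c@K.T;return c[:,:2]/c[:,2:]
print(np.round(W[:3,3],3),s['clock'])
for n,g,r,h,H,z0 in(('tall_weight',(.406,-.2565),.0165,.06,.098,0),('broad_weight',(.3745,-.3515),.0185,.055,.088,0),('small_weight',(.5467,-.2383),.0135,.038,.062,.008)):
    gp=wproj([*g,.05])[0];print(n,'expect px',gp.round())
    for d in silhouettes("wrist",n):
        v,u=np.nonzero(d['mask']);bb=np.array([u.min(),v.min(),u.max()+1,v.max()+1])
        if bb[0]<2 or bb[1]<2 or bb[2]>558 or bb[3]>418: print('cut',bb,d['p']);continue
        def f(q):
            P_=wproj(np.vstack([ring(*q,z0,r),ring(*q,z0+h,r),ring(*q,z0+H,r*.5)]));return np.r_[P_.min(0),P_.max(0)]-bb
        o=least_squares(f,g);print(round(d['p'],2),bb,o.x.round(4),o.fun.round(1))
for d in search_frame("wrist","weight_rack")[:1]: print('rack',np.round(np.array(d['extent'])*[560,420,560,420]),d['p'])
B=np.array([[.545+i*.033,-.3005+j*.094,.04] for i,j in((-1,-1),(-1,1),(1,1),(1,-1))]);print('rack top corners',wproj(B).round().tolist())
E
python3 wr.py pics/w1.png
```

```text
clock: 3.5
position: [0.4061, -0.2546, 0.2206]
tool_rot: [-3.14, -0.0, 1.579]
force: [-0.3, 0.0, 0.6]
grip_width: 0.0854
finger_force: 0.0
[ 0.406 -0.183  0.355] 3.5
tall_weight expect px [280. 191.]
0.58 [319 104 366 144] [ 0.458  -0.1987] [-1.2 -1.   0.9  1.1]
broad_weight expect px [246. 288.]
0.71 [227 249 268 317] [ 0.375  -0.3499] [-0.2 -1.1  0.2  0.9]
small_weight expect px [444. 172.]
0.57 [410 148 460 183] [ 0.5445 -0.2361] [-1.  -0.5  0.8  0.5]
0.36 [227 248 268 317] [ 0.3739 -0.3535] [ 5.2 10.4 -5.8 -9.5]
rack [371. 128. 477. 322.] 0.71
rack top corners [[384.0, 322.0], [404.0, 133.0], [480.0, 133.0], [449.0, 323.0]]
```

View pics/w1.png

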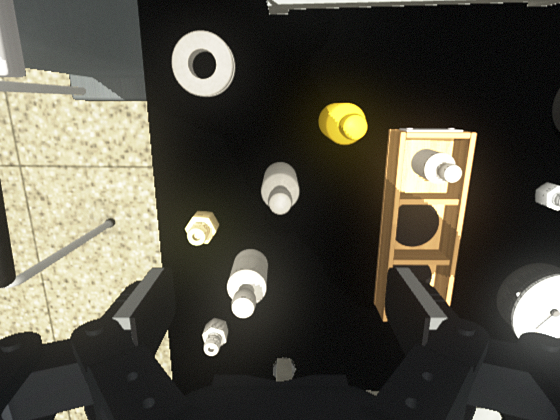

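The wrist view shows the tall grey weight at (280,187), where I expected it, the broad one at (247,283), the yellow one at (343,123), and the rack's empty cells at (418,225) and (430,275). I descend on the tall weight.

```bash
python3 -m creep '[[-0.03,0,0.9,0.05,1],[-0.03,0,1.8,0.05,1],[-0.03,0,2.4,0.05,1],[-0.03,0,2.73,0.05,1],[-0.03,0,2.73,0.05,1]]' 60; python3 -m creep '[[0,0,0,0,0],[0,0,0,0,0],[0,0,0,0,0],[0,0,0,0,0],[0,0,0,0,0]]' 60
```

```text
clock: 4.38
position: [0.4065, -0.2563, 0.0571]
tool_rot: [-3.141, -0.001, 1.572]
force: [0.1, -1.0, 0.7]
grip_width: 0.0856
finger_force: 0.0
clock: 5.0
position: [0.4069, -0.2565, 0.0582]
tool_rot: [3.141, 0.0, 1.572]
force: [-2.2, 1.0, 13.6]
grip_width: 0.032
finger_force: 58.0
```

```bash
python3 -m creep '[[0,0,-0.5,0,0],[0,0,-1.2,0,0],[0,0,-1.8,0,0],[-0.2,0.5,-1.8,0,0],[-0.5,1.2,-1.8,0,0]]'; python3 go.py .545 -.3005 .165 1.571 .545 -.3005 .068 1.571; python3 wr.py pics/w2.png
```

```text
clock: 5.62
position: [0.4795, -0.286, 0.1664]
tool_rot: [3.141, -0.001, 1.573]
force: [0.1, -0.7, -3.9]
grip_width: 0.032
finger_force: 60.9
5.62 [ 0.4795 -0.286   0.1664] [ 3.141e+00 -1.000e-03  1.573e+00] [ 0.1 -0.7 -3.9] 0.032
[-0.24  1.09  0.02] 0.01
[-0.24  1.09  1.64] 0.01
[ 0.479 -0.214  0.301] 5.625
tall_weight expect px [176. 165.]
0.8 [221  50 274 104] [ 0.4583 -0.1986] [-0.2 -0.6  0.2  0.6]
0.65 [241 204 318 358] [ 0.4791 -0.3484] [ 16.6  35.6 -16.6 -28.6]
broad_weight expect px [145. 286.]
0.97 [113 240 185 314] [ 0.3756 -0.3458] [-0.8 -5.3  1.1  4.4]
small_weight expect px [377. 140.]
0.95 [346 115 395 156] [ 0.5459 -0.2366] [-0.1  0.1  0.1 -0.1]
rack [314.  91. 417. 324.] 0.64
rack top corners [[319.0, 327.0], [327.0, 92.0], [422.0, 92.0], [397.0, 327.0]]
```

View pics/w2.png

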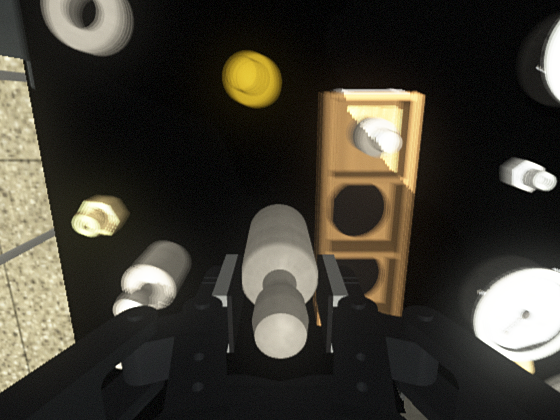

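The held weight sits centred in the jaws (280,280), and the rack corners match the prediction, e.g. (326,92) and (424,92). I move over the centre cell and lower.

```bash
python3 -m creep '[[-0.12,0.5,0,0,0],[-0.24,1.09,0,0,0],[-0.24,1.09,0.3,0,0],[-0.24,1.09,0.6,0,0],[-0.24,1.09,0.8,0,0]]'; python3 go.py .545 -.3005 .0665 1.571
```

```text
clock: 6.5
position: [0.5429, -0.3003, 0.1163]
tool_rot: [-3.14, -0.001, 1.572]
force: [-0.4, -0.3, -5.1]
grip_width: 0.0317
finger_force: 61.7
6.5 [ 0.5429 -0.3003  0.1163] [-3.140e+00 -1.000e-03  1.572e+00] [-0.4 -0.3 -5.1] 0.0317
[-0.    0.04  0.83] 0.0
```

```bash
python3 -m creep '[[0,0.03,0.25,0,0],[0,0.03,0.5,0,0],[0,0.03,0.7,0,0],[0,0.03,0.78,0,0],[0,0.03,0.8,0,0]]'; python3 go.py .545 -.3005 .0665 1.571
```

```text
clock: 7.12
position: [0.5459, -0.3007, 0.0694]
tool_rot: [-3.141, 0.0, 1.572]
force: [0.5, -0.9, -4.6]
grip_width: 0.032
finger_force: 61.7
7.12 [ 0.5459 -0.3007  0.0694] [-3.141  0.     1.572] [ 0.5 -0.9 -4.6] 0.032
[ 0.   -0.01  0.05] 0.01
```

```bash
python3 -m creep '[[0,0,0.02,0,0],[0,0,0.04,0,0],[0,0,0.06,0,0],[0,0,0.06,0,0]]'
```

```text
clock: 7.62
position: [0.5461, -0.3008, 0.0664]
tool_rot: [3.141, 0.0, 1.572]
force: [-2.0, 0.5, 3.2]
grip_width: 0.0319
finger_force: 62.5
```

The floor contact shows in the force, so I release and retreat upward.

```bash
python3 -m creep '[[0,0,0,0,1],[0,0,0,0,1],[0,0,0,0,1],[0,0,0,0,1],[0,0,0,0,1]]'; python3 -m creep '[[0,0,-0.4,0,1],[0,0,-1,0,1],[0,0,-1.8,0,1],[0,0,-2.6,0,1],[0,0,-2.6,0,1]]'; python3 go.py .3745 -.3510 .2 1.571 .3745 -.351 .051 1.571;  python3 wr.py pics/w3.png
```

```text
clock: 8.25
position: [0.5459, -0.3006, 0.0659]
tool_rot: [-3.142, 0.0, 1.572]
force: [-0.7, -1.0, 0.6]
grip_width: 0.0857
finger_force: 0.0
clock: 8.88
position: [0.5471, -0.3015, 0.2254]
tool_rot: [3.137, 0.002, 1.572]
force: [0.5, 0.9, -1.2]
grip_width: 0.0853
finger_force: 0.0
8.88 [ 0.5471 -0.3015  0.2254] [3.137e+00 2.000e-03 1.572e+00] [ 0.5  0.9 -1.2] 0.0853
[-0.82 -2.88  0.41] 0.01
[-0.81 -2.89  2.89] 0.01
[ 0.546 -0.229  0.36 ] 8.875
tall_weight expect px [113. 135.]
0.98 [257 158 297 211] [ 0.5452 -0.3004] [ 0.8  0.7 -0.8 -0.6]
0.56 [136  38 202  86] [ 0.4584 -0.1985] [-0.1 -0.4  0.1  0.5]
0.43 [235  71 314 276] [ 0.543  -0.2983] [ 20.2  85.6 -20.3 -68.2]
broad_weight expect px [ 93. 240.]
0.87 [ 59 205 133 265] [ 0.3749 -0.3501] [-0.6 -0.6  0.8  0.6]
small_weight expect px [279. 113.]
0.64 [261  94 293 127] [ 0.5452 -0.2362] [ 0.1 -0.  -0.1  0. ]
rack [235.  73. 315. 276.] 0.88
rack top corners [[244.0, 277.0], [237.0, 74.0], [316.0, 74.0], [310.0, 277.0]]
```

View pics/w3.png

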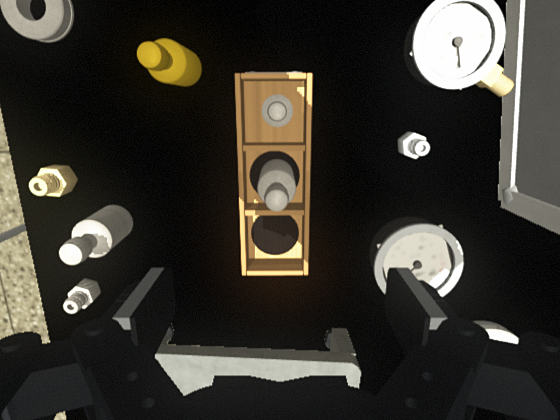

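The tall weight stands upright in the centre cell (277,185), the small weight is undisturbed (277,110), and the right cell is free (275,233). The broad weight is still at (98,235), which is the next one to pick up.

```bash
python3 -m creep '[[-0.2,-0.7,0,0,1],[-0.4,-1.5,0,0,1],[-0.6,-2.3,0,0,1],[-0.8,-2.88,0,0,1],[-0.8,-2.88,0.5,0,1]]'; python3 go.py .3745 -.351 .051 1.571
```

```text
clock: 9.75
position: [0.3714, -0.3504, 0.1926]
tool_rot: [3.14, 0.001, 1.569]
force: [2.1, 0.6, -1.3]
grip_width: 0.0855
finger_force: 0.0
9.75 [ 0.3714 -0.3504  0.1926] [3.140e+00 1.000e-03 1.569e+00] [ 2.1  0.6 -1.3] 0.0855
[-0.01  0.05  2.36] -0.02
```

```bash
python3 -m creep '[[0,0.03,0.8,0,1],[0,0.03,1.5,0,1],[0,0.03,2.1,0,1],[0,0.03,2.36,0,1],[0,0.03,2.36,0,1]]'; python3 -m creep '[[0,0,0,0,0],[0,0,0,0,0],[0,0,0,0,0],[0,0,0,0,0],[0,0,0,0,0]]' 60; python3 -m creep '[[0,0,-0.5,0,0],[0,0,-1.2,0,0],[0,0,-1.8,0,0],[0,0.5,-1.8,0,0],[0,1.2,-1.8,0,0]]'; python3 go.py .5455 -.3612 .160 1.571 .5455 -.3612 .061 1.571
```

```text
clock: 10.38
position: [0.3745, -0.3488, 0.0498]
tool_rot: [-3.14, -0.001, 1.572]
force: [0.3, -0.6, 0.1]
grip_width: 0.0858
finger_force: 0.0
clock: 11.0
position: [0.3754, -0.3491, 0.0512]
tool_rot: [3.14, 0.001, 1.572]
force: [-0.8, 2.3, 12.3]
grip_width: 0.0361
finger_force: 58.4
clock: 11.62
position: [0.4476, -0.3488, 0.1593]
tool_rot: [3.14, 0.0, 1.571]
force: [-0.5, -0.8, -4.1]
grip_width: 0.0359
finger_force: 61.2
11.62 [ 0.4476 -0.3488  0.1593] [3.14  0.    1.571] [-0.5 -0.8 -4.1] 0.0359
[-0.21  1.63 -0.01] 0.0
[-0.21  1.63  1.64] 0.0
```

```bash
python3 -m creep '[[-0.1,0.8,0,0,0],[-0.2,1.5,0,0,0],[-0.2,1.63,0,0,0],[-0.2,1.63,0.3,0,0],[-0.2,1.63,0.7,0,0]]';  python3 go.py .5455 -.3605 .0595 1.571
```

```text
clock: 12.25
position: [0.5436, -0.3606, 0.1152]
tool_rot: [-3.141, -0.0, 1.571]
force: [0.1, -0.7, -3.9]
grip_width: 0.0359
finger_force: 61.4
12.25 [ 0.5436 -0.3606  0.1152] [-3.141 -0.     1.571] [ 0.1 -0.7 -3.9] 0.0359
[0.   0.03 0.93] 0.0
```

```bash
python3 -m creep '[[0,0.02,0.25,0,0],[0,0.02,0.5,0,0],[0,0.02,0.7,0,0],[0,0.02,0.82,0,0],[0,0.02,0.87,0,0]]';  python3 -m creep '[[0,0,0.02,0,0],[0,0,0.04,0,0],[0,0,0.05,0,0],[0,0,0.05,0,0]]'
```

```text
clock: 12.88
position: [0.546, -0.3607, 0.0639]
tool_rot: [-3.142, -0.0, 1.572]
force: [0.1, 1.1, -3.3]
grip_width: 0.0357
finger_force: 61.3
clock: 13.38
position: [0.5461, -0.3606, 0.0612]
tool_rot: [3.141, 0.0, 1.572]
force: [0.6, -0.2, -2.8]
grip_width: 0.0359
finger_force: 61.3
```

Not on the floor yet, so I go about 2–3 mm lower.

```bash
python3 -m creep '[[0,0,0.02,0,0],[0,0,0.04,0,0],[0,0,0.04,0,0]]'
```

```text
clock: 13.75
position: [0.5461, -0.3607, 0.0593]
tool_rot: [3.141, 0.0, 1.572]
force: [-2.0, 2.2, 6.9]
grip_width: 0.0359
finger_force: 62.4
```

```bash
python3 -m creep '[[0,0,0,0,1],[0,0,0,0,1],[0,0,0,0,1],[0,0,0,0,1],[0,0,0,0,1]]'; python3 -m creep '[[0,0,-0.4,0,1],[0,0,-1,0,1],[0,0,-1.8,0,1],[0,0,-2.6,0,1],[0.4,0,-2.7,0,1]]'; python3 -m creep '[[0,0,0,0,1],[0,0,0,0,1]]'; python3 wr.py pics/w4.png
```

```text
clock: 14.38
position: [0.546, -0.3606, 0.0587]
tool_rot: [-3.142, -0.0, 1.572]
force: [-0.2, -0.9, -0.5]
grip_width: 0.0852
finger_force: 0.0
clock: 15.0
position: [0.5463, -0.3387, 0.2241]
tool_rot: [3.137, 0.003, 1.57]
force: [-0.8, 0.9, -1.1]
grip_width: 0.0853
finger_force: 0.0
clock: 15.25
position: [0.5458, -0.3369, 0.2204]
tool_rot: [-3.141, 0.0, 1.572]
force: [-0.7, -0.4, -0.3]
grip_width: 0.0854
finger_force: 0.0
[ 0.546 -0.265  0.355] 15.25
tall_weight expect px [108.  92.]
0.91 [259 123 300 167] [ 0.5451 -0.2997] [ 0.4 -0.3 -0.4  0.2]
cut [134   0 201  47] 0.87
broad_weight expect px [ 87. 205.]
0.95 [259 186 301 244] [ 0.5456 -0.3642] [ 0.1 -0.1 -0.1  0.1]
small_weight expect px [282.  68.]
0.95 [264  47 297  86] [ 0.5459 -0.236 ] [-0.2  0.4  0.2 -0.5]
rack [235.  27. 320. 244.] 0.72
rack top corners [[244.0, 246.0], [238.0, 27.0], [321.0, 27.0], [314.0, 246.0]]
```

View pics/w4.png

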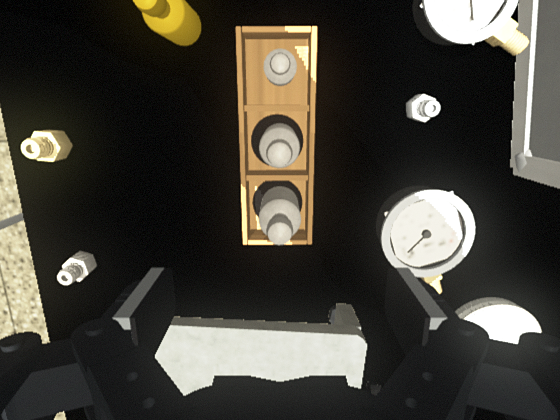

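All three weights stand upright, one per cell: small (281,65), tall (280,145) and broad (280,215). The fits put the tall and broad weights within about 3 mm of their cell centres, and the gripper is clear.

```bash
python3 -c "
from workcell import bot
print(bot.job_done())"
```

```text
the job is handed in; nothing more can be done
None
```

The tall weight is in the rack's centre cell and the broad one in the right cell, both upright and released; the small weight stayed in its own cell, and the job was handed in at about 15.5 s, though the hand-in call returned no verdict.

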